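# Send an empty bin down the return lane

## Task

Push the empty parts bin down the return lane, between the two low guide rails, until its leading end rests against the end stop, low front first as it stands now; neither the bin nor the robot may touch either rail on the way. Only push it, gently, with the fingertips or the outside of the fingers: do not grip, lift or tip the bin, and leave everything else on the bench where it is.

Things in the scene. Friction and masses are not known exactly. Their poses are not given: they have to be found in the camera images.
- bin: open empty plastic parts bin, 102 mm long (its x), 70 wide (y), 52 high, 0.1-0.22 kg, loose. Origin: centre of its underside. Low front, 30 mm high, at its -x; full-height wall at its +x, facing the robot; side walls 50 mm high. Starts before the lane's mouth, up to 45 mm off the centre line, turned up to 0.3 rad; its +x points back along the lane (lane -x) when straight
- lane: return lane fixed on the bench, open above and at the near end, no floor: two parallel aluminium rails and a cross plate (end stop, 30 mm high). Origin: on the bench, middle of the mouth; x down the lane, y to the left rail, z up. Rails from x = 0 to 150 mm, inner faces at y = +-45 mm; face of the stop at x = 150 mm. Seated bin: origin at x = 100 mm, y = 0
- rail_left: left guide rail of the lane, 150 mm long, 12 mm wide, 16 mm high, with two 4 mm thick (7 mm over the bolt heads) bolted feet reaching 15 mm beyond its outer side; part of it and never to be touched. Origin and axes are those of the lane
- rail_right: right guide rail, the mirror image of the left one. Origin and axes are those of the lane
- jar: round white jar with red screw lid, 46 mm across, 50 high, beside the lane. Origin: centre of its underside. Bystander, loose
- stamp: rubber stamp with a round upright knob, 24x34 mm, 56 high, beside the lane. Origin: centre of its underside. Bystander, loose
- gauge_block: grey gauge block with a small black knob, 30x50x32 mm, left of the work. Origin: centre of its underside. Bystander, loose
- loupe: black round loupe, 38 mm across, 28 high, left of the lane. Origin: centre of its underside. Bystander, loose
- tape: roll of tape lying flat, 95 mm across, 19 high, right of the work. Origin: centre of its underside. Bystander, loose
- calculator: desk calculator, 118x72x14 mm, right of the lane. Origin: centre of its underside. Bystander, loose
Not all that is in view belongs to the job. What is shaped like the bin but yellow is not meant.

How it is judged:
By the outcome, as a careful person would: the job done as asked, in the order asked, and still so for the second after the job is handed in, with the robot touching nothing.
It also fails if it takes over 58 s, if anything falls off the work surface, if the arm or the gripper's body presses on something with over 40 N, if the wrist force passes 120 N, or if a joint passes its speed limit or range.

## Robot

A 6-joint arm with a two-finger parallel gripper is mounted at the origin on a cart in front of the work surface, level with it; the furniture and walls round the work are solid. World frame = base frame: x ahead of the robot, y to its left, z up, the work surface at z = 0. Lengths are in mm, angles in rad, forces in N, time in s.
With the tool pointing down it reaches from about 300 to 750 mm from the base axis. Payload 8.5 kg.
Tool frame: the origin (TCP) lies midway between the tips of the shut fingers; the grasp point (between the pads) lies 19 mm behind it; z points along the fingers, y is the line along which they close (so a half turn about z gives the same grasp; the last joint's range is limited). The gripper opens to 85 mm and grips with 20 to 120 N. Pads are 22 mm wide; open, the fingers measure 114 mm over their backs; the gripper's body (76 mm by 85 mm) begins 54 mm behind the grasp point. The pads swing forward as they close: fully open they stand 13 mm farther back than shut.
Start: joints at [-1.394, 0.381, 1.297, -0, 1.464, -0.215], TCP at [210.012, -508.306, 231.322] pointing down, gripper open.
Joint ranges: [-3.11, 3.11], [-0.89, 2.33], [0.22, 2.48], [-1.42, 4.56], [0.17, 2.85], [-2.88, 2.88]. Speed limits (rad/s): [2.39, 2.39, 3.14, 3.14, 3.14, 3.14].

## Interface

Orientations are given as a unit quaternion [w, x, y, z].
In Python, from plant import robot gives the robot as it stands.
- The arm moves only by the tool play_rows, never from a script. Its argument "steps" is a list of rows, each an object with "delta_rot": the turn, a rotation vector about the tool's x, y, z in units of 6 degrees (1.0 is 6 degrees), a list of three; "offset": the shift along the tool's x, y, z in units of 50 mm (1.0 is 50 mm), a list of three; "jaw": the closure, from -1 (fully open) to 1 (shut), so that 0 is half open. A call has 1 to 20 rows; each row shifts and turns the commanded pose from where the row before left it, along the tool's axes as they then stand; what a row does not reach is not made up. A row lasts 1/8 s, in which the tool goes at most 62.5 mm and 10.7 degrees, less where a joint would pass 70% of its speed; a pose out of reach is approached as far as the arm can. A call is refused whole if a number of a shift passes 1 or a number of a turn 1, either way. A call with a gripper value outside its range is refused whole. The fingers move at their own pace and stop on an object; "squeeze" is the grip in N (left out, the last holds). Time passes only in rows, so rows that do not move let the fingers close. It gives the time, the measured TCP pose, the force, the opening and the grip force at its end, in the units of the state.
- robot.state(): the state, without advancing time (a new reading comes with each control period).
- robot.get_image(name): name is "side" or "top" or "wrist"; returns (picture, depth): 400x640x3 uint8, blue, green, red; 400x640 float32, mm along the optical axis (not along the pixel's ray), 0 where there is no reading.
- robot.calibration(name): a dict with "fx", "fy", "cx", "cy" (pixels), "T" (4x4, takes a point from camera to world coordinates); the wrist camera has in their place "T_tool_cam" (4x4, takes a point from camera to tool coordinates, whose origin is the TCP and whose axes are the flange's). Camera axes: x right, y up, looking along -z (the intrinsics and any distortion apply to the point x, -y, -z); pixel columns grow to the right and rows downward; lengths in mm; the calibration is good to about 2 mm. A picture is of the moment at which its call begins: read the wrist's pose just before it. calibration takes no time and is no camera call.
- robot.sign_off(): hands the job in; it is judged then, once.
Trained networks look in the newest picture that a camera, given by its name, has taken for a name from the list of things; names that differ only in an ending like _2 or _b are one class to them, and where a whole thing is asked for, a point or a joint stands for the part that bears it (a point fixed in the world has none). Each returns a list of dicts, best first, with "score" (0 to 1); they miss things now and then, are a little off and sometimes report something else, mostly with a low value. They report only what shows in the picture. A call takes as long as a camera call. They do not tell look-alikes from the thing itself.
- robot.find_in(camera, thing): "at" ([x, y, z] in mm, in world coordinates, good to about 4 mm: the middle of the surface that is visible of it).
- robot.tip_of(camera, thing): "at" ([x, y, z] in mm, in world coordinates, good to about 4 mm: a listed point, or the origin of a listed thing).
The state is a dict: "time": time; "qpos": joint angles; "qd": joint speeds; "joint_torque": joint torques, N m; "eef_pos": TCP position; "orientation": TCP orientation; "wrist_force": force on the tool from outside, world axes, zero at the start; "wrist_torque": the same for the moment, N m; "opening": finger opening in mm; "finger_force": force on a finger pad.
Only numpy, scipy, OpenCV 4.12 (cv2) and the standard library are available. Lean on these libraries where they do the work, as an engineer would, in place of code of your own. Each camera call takes 0.05 s, during which the arm holds its last target. There are 200 camera calls.

## Working session

There is one attempt and no reset: what is moved stays moved. The work goes in short steps, Python scripts to look and compute and a tool call to move; the robot and the scene stay as the last step left them, time stands still between calls to the robot, and variables do not carry over. Pictures are saved under pics/ and viewed, at most 10 in all, crops included, and the job is handed in when it is done.

Besides the shell and the picture viewer there is one more tool, called after "Request:" as name(argument=value, ...) on one line, values as JSON. play_rows: Moves the arm, as the interface text tells. Its arguments: {"type":"object","properties":{"steps":{"type":"array","items":{"type":"object","properties":{"delta_rot":{"type":"array","items":{"type":"number"}},"offset":{"type":"array","items":{"type":"number"}},"jaw":{"type":"number"}}}},"squeeze":{"type":"number"}},"required":["steps"]}

```bash
mkdir -p pics; cat > h.py <<'E'
import numpy as np, cv2
from plant import robot
def world(cam,img,d):
    c=robot.calibration(cam); T=np.array(c["T"])
    v,u=np.mgrid[0:400,0:640]
    P=np.stack([(u-c["cx"])/c["fx"]*d,-(v-c["cy"])/c["fy"]*d,-d],-1)
    return P@T[:3,:3].T+T[:3,3]
E
python3 - <<'E'
from h import *
for c in("top","side"):
    i,d=robot.get_image(c); cv2.imwrite(f"pics/{c}0.png",i); np.savez(f"pics/{c}0.npz",i=i,d=d)
    for n in("bin","lane","rail_left","rail_right","jar","stamp"):
        print(c,n,[(np.round(r["at"]),round(r["score"],2)) for r in robot.tip_of(c,n)[:3]])
print(robot.calibration("top")); print(robot.state())
E
```

```text
top bin [(array([520.,  21.,  -0.]), 0.93), (array([506., 225.,   0.]), 0.91)]
top lane []
top rail_left []
top rail_right []
top jar []
top stamp [(array([678., -71.,  -1.]), 0.67), (array([668., 155.,   1.]), 0.55), (array([520.,  19.,  -5.]), 0.4)]
side bin [(array([517.,  19.,   1.]), 0.94), (array([502., 225.,  -5.]), 0.72)]
side lane [(array([609.,  50.,  -3.]), 0.76)]
side rail_left []
side rail_right [(array([605.,  49.,  -1.]), 0.83)]
side jar [(array([677., -67.,   3.]), 0.74)]
side stamp [(array([669., 158.,  -0.]), 0.68)]
{'fx': 403.5217791132621, 'fy': 403.5217791132621, 'cx': 324.53998902386235, 'cy': 199.620210941965, 'T': array([[ 1.60764533e-02,  9.95285422e-01, -9.56476696e-02,
         4.38550129e+02],
       [-9.99809749e-01,  1.70585446e-02,  9.45894496e-03,
         9.77166267e+00],
       [ 1.10459601e-02,  9.54774062e-02,  9.95370309e-01,
         1.19390483e+03],
       [ 0.00000000e+00,  0.00000000e+00,  0.00000000e+00,
         1.00000000e+00]])}
{'time': 0.7, 'qpos': array([-1.39427841e+00,  3.80605559e-01,  1.29743710e+00, -2.66715203e-05,
        1.46358797e+00, -2.15291884e-01]), 'qd': array([-0.00163692,  0.00085126,  0.00022954, -0.00209267, -0.00099314,
       -0.00062146]), 'joint_torque': array([-1.73295008e-03, -4.48254275e+01, -2.31444240e+01, -3.66159566e-04,
        3.48993090e-04, -4.65648768e-06]), 'eef_pos': array([ 210.01401896, -508.29219067,  231.30688184]), 'orientation': array([-1.92449100e-05,  9.80871650e-01,  1.94655606e-01, -1.28885129e-05]), 'wrist_force': array([ 0.34964482, -0.54153649, -0.34983513]), 'wrist_torque': array([-0.02848435,  0.02709515, -0.0327332 ]), 'finger_force': 0.0, 'opening': 85.68021682302103}
```

View pics/top0.png

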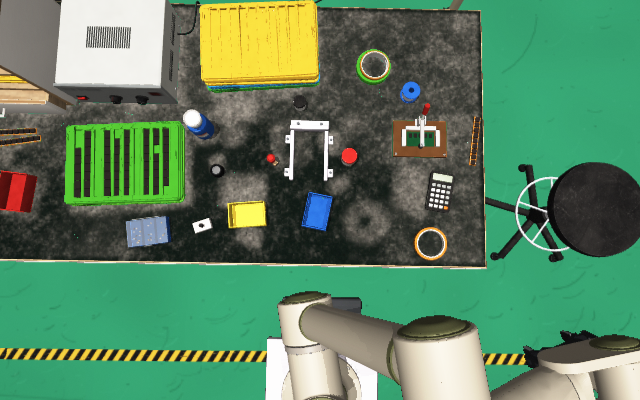

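View pics/side0.png

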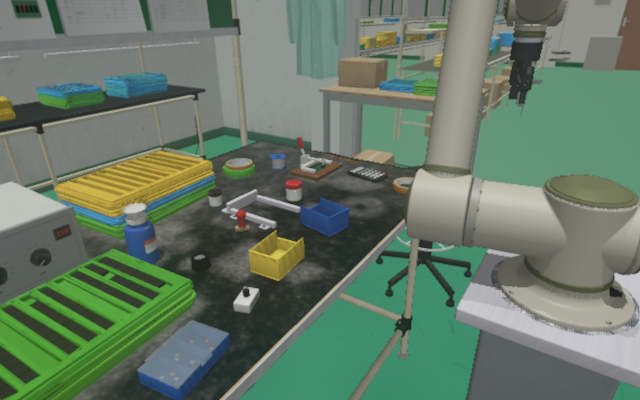

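The candidates are blue at top (317,211), yellow at (246,214) and grey-blue at (148,231). The blue one at the lane mouth fits: it's open, not yellow, and within 45 mm of the centre line. The lane is the white frame at (290–330, 122–180).

```bash
python3 - <<'E'
from h import *
z=np.load("pics/top0.npz"); i,d=z["i"],z["d"]; P=world("top",i,d)
cv2.imwrite("pics/crop.png",cv2.resize(i[110:240,255:385],None,fx=4.5,fy=4.5,interpolation=cv2.INTER_CUBIC))
hsv=cv2.cvtColor(i,cv2.COLOR_BGR2HSV)
m=np.zeros((400,640),bool); m[185:240,295:340]=1
b=m&(hsv[...,0]>95)&(hsv[...,0]<125)&(hsv[...,1]>120)&(hsv[...,2]>60)
q=P[b]; print("bin px",b.sum(),"z pct",np.percentile(q[:,2],[2,20,50,80,98]).round())
t=q[q[:,2]>42]; print("rim rect",cv2.minAreaRect(t[:,:2].astype(np.float32)), len(t))
print("all rect",cv2.minAreaRect(q[:,:2].astype(np.float32)))
m=np.zeros((400,640),bool); m[115:190,280:340]=1
w=m&(hsv[...,2]>150)&(hsv[...,1]<60)
q=P[w]; print("lane z",np.percentile(q[:,2],[2,20,50,80,98]).round())
t=q[(q[:,2]>8)&(q[:,2]<36)]
print("lane rect",cv2.minAreaRect(t[:,:2].astype(np.float32)),len(t))
# rails: per row medians
L=[];
for r in range(138,178,2):
    for s in (range(280,305),range(315,340)):
        c=[k for k in s if w[r,k] and 9<P[r,k,2]<22]
        if c: L.append((s[0],*P[r,c].mean(0)))
L=np.array(L)
for s in(280,315):
    a=L[L[:,0]==s]; f=np.polyfit(a[:,1],a[:,2],1); print("rail",s,"y=%.3f x+%.1f"%tuple(f),"at600",np.polyval(f,600).round(1),"z",a[:,3].mean().round(1))
E
```

```text
bin px 899 z pct [-2.  1.  3.  8. 53.]
rim rect ((502.89898681640625, 23.371097564697266), (69.9218978881836, 121.39534759521484), 79.2835464477539) 98
all rect ((507.6826171875, 23.827011108398438), (74.64266967773438, 130.13607788085938), 78.76277923583984)
lane z [ 0.  5. 15. 21. 34.]
lane rect ((700.520263671875, 45.14107894897461), (136.81495666503906, 180.7353057861328), 89.37074279785156) 563
rail 280 y=-0.010 x+106.1 at600 100.3 z 16.0
rail 315 y=0.003 x+-4.4 at600 -2.8 z 15.7
```

View pics/crop.png

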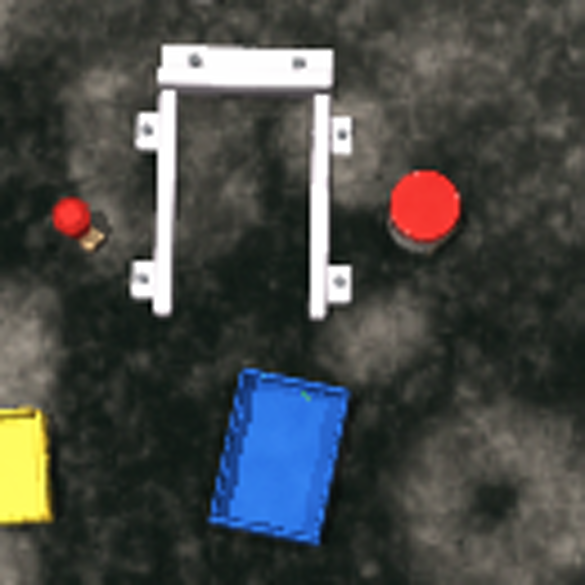

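The crop shows an open blue bin, low front toward the lane, its right-front corner at (345,390). It's turned about -0.2 rad and sits about 28 mm right of the lane's centre line (y≈48.7, lane yaw≈0). I'll square and shift it sideways first with both fingertips as a bar along its right wall, then push it from behind.

Request:
play_rows(steps=[{"delta_rot": [0, 0, -1], "offset": [0, 0, 0], "jaw": -0.3}, {"delta_rot": [0, 0, -1], "offset": [0, 0, 0], "jaw": -0.3}, {"delta_rot": [0, 0, -1], "offset": [0, 0, 0], "jaw": -0.3}, {"delta_rot": [0, 0, -1], "offset": [0, 0, 0], "jaw": -0.3}, {"delta_rot": [0, 0, -1], "offset": [0, 0, 0], "jaw": -0.3}, {"delta_rot": [0, 0, -1], "offset": [0, 0, 0], "jaw": -0.3}, {"delta_rot": [0, 0, -1], "offset": [0, 0, 0], "jaw": -0.3}, {"delta_rot": [0, 0, -1], "offset": [0, 0, 0], "jaw": -0.3}, {"delta_rot": [0, 0, -1], "offset": [0, 0, 0], "jaw": -0.3}, {"delta_rot": [0, 0, -1], "offset": [0, 0, 0], "jaw": -0.3}, {"delta_rot": [0, 0, -1], "offset": [0, 0, 0], "jaw": -0.3}, {"delta_rot": [0, 0, -0.26], "offset": [0, 0, 0], "jaw": -0.3}, {"delta_rot": [0, 0, 0], "offset": [0, 0, 0], "jaw": -0.3}])

```text
time: 2.33
eef_pos: [210.0, -508.3, 231.3]
orientation: [0.0, 0.708, 0.707, 0.0]
wrist_force: [-0.8, -0.7, -0.1]
opening: 55.8
finger_force: 0.0
```

Request:
play_rows(steps=[{"offset": [0.4, 0.3, 0], "jaw": -0.3}, {"offset": [0.8, 0.55, 0], "jaw": -0.3}, {"offset": [0.8, 0.55, 0], "jaw": -0.3}, {"offset": [0.8, 0.55, 0], "jaw": -0.3}, {"offset": [0.8, 0.55, 0], "jaw": -0.3}, {"offset": [0.8, 0.55, 0], "jaw": -0.3}, {"offset": [0.8, 0.55, 0], "jaw": -0.3}, {"offset": [0.8, 0.55, 0], "jaw": -0.3}, {"offset": [0.8, 0.55, 0], "jaw": -0.3}, {"offset": [0.8, 0.55, 0], "jaw": -0.3}, {"offset": [0.8, 0.55, 0], "jaw": -0.3}, {"offset": [0.5, 0.4, 0], "jaw": -0.3}, {"offset": [0, 0, 0], "jaw": -0.3}, {"offset": [0, 0, 0], "jaw": -0.3}])

```text
schema error: expected keys delta_rot, offset, jaw
```

```bash
python3 - <<'E'
from h import *
from scipy.spatial.transform import Rotation as R
s=robot.state(); i,d=robot.get_image("wrist"); cv2.imwrite("pics/w1.png",i)
print(s["eef_pos"],s["orientation"])
for n in("bin","lane","rail_left","rail_right"): print(n,[(np.round(r["at"]),round(r["score"],2)) for r in robot.tip_of("wrist",n)[:3]])
E
```

```text
[ 210.01986961 -508.29559284  231.33714267] [1.00297338e-05 7.07567069e-01 7.06646194e-01 1.53268308e-05]
bin []
lane []
rail_left []
rail_right []
```

View pics/w1.png

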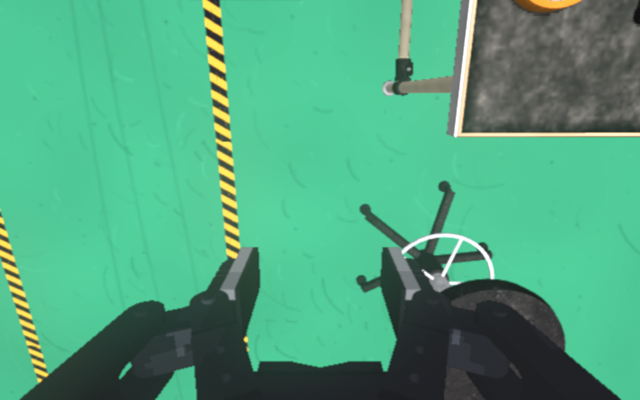

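The arm hasn't moved, because each row needs all three keys. This picture shows only the floor and the open fingers. The camera sits on the tool's +x side, the side that will face the bin.

Request:
play_rows(steps=[{"delta_rot": [0, 0, 0], "offset": [0.4, 0.3, 0], "jaw": -0.3}, {"delta_rot": [0, 0, 0], "offset": [0.8, 0.55, 0], "jaw": -0.3}, {"delta_rot": [0, 0, 0], "offset": [0.8, 0.55, 0], "jaw": -0.3}, {"delta_rot": [0, 0, 0], "offset": [0.8, 0.55, 0], "jaw": -0.3}, {"delta_rot": [0, 0, 0], "offset": [0.8, 0.55, 0], "jaw": -0.3}, {"delta_rot": [0, 0, 0], "offset": [0.8, 0.55, 0], "jaw": -0.3}, {"delta_rot": [0, 0, 0], "offset": [0.8, 0.55, 0], "jaw": -0.3}, {"delta_rot": [0, 0, 0], "offset": [0.8, 0.55, 0], "jaw": -0.3}, {"delta_rot": [0, 0, 0], "offset": [0.8, 0.55, 0], "jaw": -0.3}, {"delta_rot": [0, 0, 0], "offset": [0.8, 0.55, 0], "jaw": -0.3}, {"delta_rot": [0, 0, 0], "offset": [0.8, 0.55, 0], "jaw": -0.3}, {"delta_rot": [0, 0, 0], "offset": [0.5, 0.4, 0], "jaw": -0.3}, {"delta_rot": [0, 0, 0], "offset": [0, 0, 0], "jaw": -0.3}, {"delta_rot": [0, 0, 0], "offset": [0, 0, 0], "jaw": -0.3}])

```text
time: 4.32
eef_pos: [519.3, -63.0, 231.4]
orientation: [-0.0, 0.707, 0.707, -0.0]
wrist_force: [-1.0, -0.6, -0.3]
opening: 55.3
finger_force: 0.0
```

```bash
cat >> h.py <<'E'
from scipy.spatial.transform import Rotation as R
def wrist():
    s=robot.state(); i,d=robot.get_image("wrist"); c=robot.calibration("wrist"); T=np.array(c["T_tool_cam"])
    v,u=np.mgrid[0:400,0:640]; x,y=(u-c["cx"])/c["fx"],(v-c["cy"])/c["fy"]
    P=np.stack([x*d,-y*d,-d],-1)@T[:3,:3].T+T[:3,3]
    q=s["orientation"]; W=P@R.from_quat([q[1],q[2],q[3],q[0]]).as_matrix().T+s["eef_pos"]
    return s,i,d,W,[k for k in c if k not in("fx","fy","cx","cy","T_tool_cam")]
def measure(i,W):
    hsv=cv2.cvtColor(i,cv2.COLOR_BGR2HSV)
    near=(abs(W[...,0]-580)<160)&(abs(W[...,1]-40)<110)
    b=near&(hsv[...,0]>95)&(hsv[...,0]<125)&(hsv[...,1]>120)&(hsv[...,2]>50)
    t=W[b&(W[...,2]>43)&(W[...,2]<60)]
    if len(t)>20: print("rim",cv2.minAreaRect(t[:,:2].astype(np.float32)),len(t),"z",np.percentile(t[:,2],[5,50,95]).round(1))
    w=near&(hsv[...,2]>120)&(hsv[...,1]<70)&(W[...,2]>10)&(W[...,2]<22)
    q=W[w]; q=q[(q[:,0]>600)&(q[:,0]<740)]
    for n,m in(("L",q[:,1]>49),("R",q[:,1]<49)):
        a=q[m]
        if len(a)>30: print("rail",n,"rect",cv2.minAreaRect(a[:,:2].astype(np.float32)),"z",np.median(a[:,2]).round(1),len(a))
E
python3 - <<'E'
from h import *
s,i,d,W,ex=wrist(); cv2.imwrite("pics/w2.png",i); print(ex,s["eef_pos"]); measure(i,W)
for n in("bin","lane","rail_left","rail_right"): print(n,[(np.round(r["at"]),round(r["score"],2)) for r in robot.tip_of("wrist",n)[:3]])
E
```

```text
[] [519.33079828 -62.97654264 231.35014134]
rim ((515.3831787109375, 21.465089797973633), (70.08677673339844, 98.8711929321289), 79.04208374023438) 1096 z [44.9 50.3 52.7]
rail L rect ((675.24169921875, 94.49252319335938), (1.7226483821868896, 129.4921417236328), 89.65770721435547) z 13.6 355
rail R rect ((675.6542358398438, -2.5957870483398438), (110.57955932617188, 86.29930877685547), 35.998592376708984) z 15.9 1692
bin [(array([516.,  18.,  -0.]), 0.96)]
lane []
rail_left []
rail_right [(array([519.,  20.,  -2.]), 0.58)]
```

View pics/w2.png

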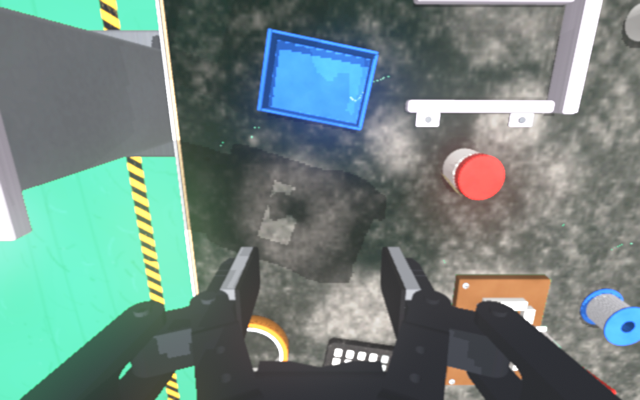

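The wrist view shows the blue bin at (318,80) and the right rail at (480,106). The rim gives a bin centre of about (516,21) with yaw -0.19. The left inner face is at y≈94, so the lane centre is y≈49, which agrees with the top view. Descending beside the bin now.

Request:
play_rows(steps=[{"delta_rot": [0, 0, 0], "offset": [0, 0, 0.5], "jaw": -0.3}, {"delta_rot": [0, 0, 0], "offset": [0, 0, 0.8], "jaw": -0.3}, {"delta_rot": [0, 0, 0], "offset": [0, 0, 0.8], "jaw": -0.3}, {"delta_rot": [0, 0, 0], "offset": [0, 0, 0.8], "jaw": -0.3}, {"delta_rot": [0, 0, 0], "offset": [0, 0, 0.8], "jaw": -0.3}, {"delta_rot": [0, 0, 0], "offset": [0, 0, 0.4], "jaw": -0.3}, {"delta_rot": [0, 0, 0], "offset": [0, 0, 0.18], "jaw": -0.3}, {"delta_rot": [0, 0, 0], "offset": [0, 0, 0], "jaw": -0.3}, {"delta_rot": [0, 0, 0], "offset": [0.2, 0, 0], "jaw": -0.3}, {"delta_rot": [0, 0, 0], "offset": [0.2, 0, 0], "jaw": -0.3}, {"delta_rot": [0, 0, 0], "offset": [0.1, 0, 0], "jaw": -0.3}, {"delta_rot": [0, 0, 0], "offset": [0.1, 0, 0], "jaw": -0.3}, {"delta_rot": [0, 0, 0], "offset": [0.1, 0, 0], "jaw": -0.3}, {"delta_rot": [0, 0, 0], "offset": [0.1, 0, 0], "jaw": -0.3}, {"delta_rot": [0, 0, 0], "offset": [0.1, 0, 0], "jaw": -0.3}, {"delta_rot": [0, 0, 0], "offset": [0.1, 0, 0], "jaw": -0.3}, {"delta_rot": [0, 0, 0], "offset": [0.1, 0, 0], "jaw": -0.3}, {"delta_rot": [0, 0, 0], "offset": [0, 0, 0], "jaw": -0.3}])

```text
time: 6.82
eef_pos: [519.8, -7.8, 17.3]
orientation: [-0.0, 0.707, 0.707, -0.0]
wrist_force: [-0.6, 0.1, -0.4]
opening: 55.7
finger_force: 0.0
```

```bash
python3 - <<'E'
from h import *
s,i,d,W,ex=wrist(); cv2.imwrite("pics/w3.png",i); print(s["eef_pos"],s["wrist_force"]); measure(i,W)
i,d=robot.get_image("side"); measure(i,world("side",i,d))
E
```

```text
[519.79654316  -7.83109997  17.26246459] [-0.56185211  0.06815369 -0.42300439]
rim ((508.94781494140625, 36.13020706176758), (100.21166229248047, 73.82193756103516), 0.042348023504018784) 10030 z [43.9 49.7 52.3]
rail L rect ((627.4344482421875, 97.23194885253906), (6.9484782218933105, 37.31159591674805), 88.32158660888672) z 15.6 1907
rail R rect ((653.359375, -18.420623779296875), (56.302982330322266, 87.91683197021484), 35.88214111328125) z 15.8 5065
rim ((506.70458984375, 39.829891204833984), (98.21844482421875, 76.51750946044922), 0.10522820055484772) 262 z [43.6 47.4 52.5]
rail L rect ((673.24462890625, 122.28965759277344), (52.96785354614258, 133.3485565185547), 89.51240539550781) z 15.7 155
rail R rect ((673.8212890625, -30.618701934814453), (76.8096923828125, 131.2995147705078), 89.93681335449219) z 15.7 214
```

View pics/w3.png

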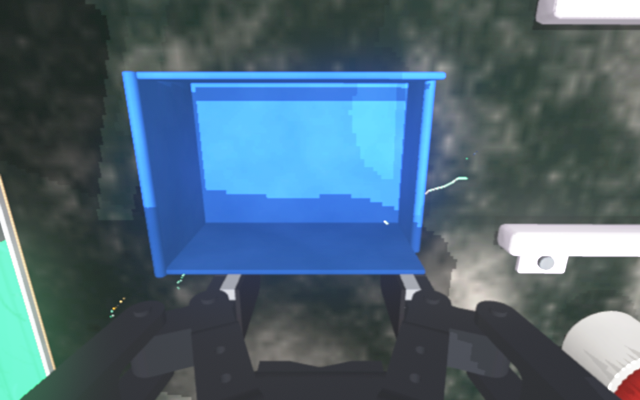

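The bin is now square to the lane: its edges run level in the picture and the fit gives yaw≈0. Next I'll measure its sideways offset from the rails in the same image.

```bash
python3 - <<'E'
from h import *
s,i,d,W,ex=wrist()
hsv=cv2.cvtColor(i,cv2.COLOR_BGR2HSV)
b=(hsv[...,0]>95)&(hsv[...,0]<125)&(hsv[...,1]>120)&(W[...,2]>45)&(W[...,2]<56)
for c in(200,260,320,380):
    y=W[:,c,1][b[:,c]]; print("bin y",y.min().round(1),y.max().round(1))
for r in (110,150,190):
    x=W[r,:,0][b[r]]; print("bin x",x.min().round(1),x.max().round(1))
w=(hsv[...,2]>110)&(hsv[...,1]<70)&(W[...,2]>14)&(W[...,2]<19)
for c in(560,590,620):
    y=W[:,c,1][w[:,c]]; l=y[y>49]; r=y[(y<30)&(y>-20)]; print("rail", l.min().round(1),l.max().round(1), r.min().round(1),r.max().round(1))
q=W[w]; print("rail x start",np.percentile(q[(q[:,1]<10)&(q[:,1]>-10),0],[0.2,1,5]))
E
```

```text
bin y 3.5 72.7
bin y 3.2 72.6
bin y 3.8 72.7
bin y 3.3 72.7
bin x 460.5 463.6
bin x 459.5 463.7
bin x 460.5 463.3
rail 94.3 99.8 -6.9 4.5
rail 94.6 99.8 -6.6 4.1
rail 94.3 99.8 -6.7 3.7
rail x start [609.13842778 609.87443092 611.88420614]
```

Bin centre is y=38.0 and lane centre 49.2, so I push 11 mm more. Then back off, lift and turn a quarter.

Request:
play_rows(steps=[{"delta_rot": [0, 0, 0], "offset": [0.08, 0, 0], "jaw": -0.3}, {"delta_rot": [0, 0, 0], "offset": [0.08, 0, 0], "jaw": -0.3}, {"delta_rot": [0, 0, 0], "offset": [0.06, 0, 0], "jaw": -0.3}, {"delta_rot": [0, 0, 0], "offset": [0, 0, 0], "jaw": -0.3}, {"delta_rot": [0, 0, 0], "offset": [-0.3, 0, 0], "jaw": -0.3}, {"delta_rot": [0, 0, 0], "offset": [-0.6, 0, 0], "jaw": -0.3}, {"delta_rot": [0, 0, 0], "offset": [0, 0, -0.8], "jaw": -0.3}, {"delta_rot": [0, 0, 0], "offset": [0, 0, -0.8], "jaw": -0.3}, {"delta_rot": [0, 0, 0], "offset": [0, 0, -0.8], "jaw": -0.3}])

```text
time: 8.1
eef_pos: [519.8, -43.4, 138.6]
orientation: [0.0, 0.707, 0.707, -0.0]
wrist_force: [0.1, 0.1, 0.1]
opening: 55.5
finger_force: 0.0
```

Request:
play_rows(steps=[{"delta_rot": [0, 0, 1], "offset": [0, 0, 0], "jaw": -0.3}, {"delta_rot": [0, 0, 1], "offset": [0, 0, 0], "jaw": -0.3}, {"delta_rot": [0, 0, 1], "offset": [0, 0, 0], "jaw": -0.3}, {"delta_rot": [0, 0, 1], "offset": [0, 0, 0], "jaw": -0.3}, {"delta_rot": [0, 0, 1], "offset": [0, 0, 0], "jaw": -0.3}, {"delta_rot": [0, 0, 1], "offset": [0, 0, 0], "jaw": -0.3}, {"delta_rot": [0, 0, 1], "offset": [0, 0, 0], "jaw": -0.3}, {"delta_rot": [0, 0, 1], "offset": [0, 0, 0], "jaw": -0.3}, {"delta_rot": [0, 0, 1], "offset": [0, 0, 0], "jaw": 0.1}, {"delta_rot": [0, 0, 1], "offset": [0, 0, 0], "jaw": 0.1}, {"delta_rot": [0, 0, 1], "offset": [0, 0, 0], "jaw": 0.1}, {"delta_rot": [0, 0, 1], "offset": [0, 0, 0], "jaw": 0.1}, {"delta_rot": [0, 0, 1], "offset": [0, 0, 0], "jaw": 0.1}, {"delta_rot": [0, 0, 1], "offset": [0, 0, 0], "jaw": 0.1}, {"delta_rot": [0, 0, 1], "offset": [0, 0, 0], "jaw": 0.1}, {"delta_rot": [0, 0, 0], "offset": [0, 0, 0], "jaw": 0.1}])

```text
time: 10.1
eef_pos: [519.9, -43.1, 137.3]
orientation: [0.0, 1.0, 0.0, -0.0]
wrist_force: [0.5, 1.0, -0.3]
opening: 38.7
finger_force: 0.0
```

Request:
play_rows(steps=[{"delta_rot": [0, 0, 0], "offset": [-0.7, 0, 0], "jaw": 0.3}, {"delta_rot": [0, 0, 0], "offset": [-0.7, -0.3, 0], "jaw": 0.3}, {"delta_rot": [0, 0, 0], "offset": [-0.7, -0.6, 0], "jaw": 0.3}, {"delta_rot": [0, 0, 0], "offset": [0, -0.6, 0], "jaw": 0.3}, {"delta_rot": [0, 0, 0], "offset": [0, -0.34, 0], "jaw": 0.3}, {"delta_rot": [0, 0, 0], "offset": [0, 0, 0], "jaw": 0.3}, {"delta_rot": [0, 0, 0], "offset": [0, 0, 0], "jaw": 0.3}])

```text
time: 10.98
eef_pos: [415.1, 49.0, 137.3]
orientation: [0.0, 1.0, 0.0, 0.0]
wrist_force: [0.4, -1.0, -0.0]
opening: 29.9
finger_force: 0.0
```

```bash
cat >> h.py <<'E'
def look(name):
    s,i,d,W,ex=wrist(); cv2.imwrite(name,i); print(s["eef_pos"].round(1),s["wrist_force"].round(1),s["opening"])
    hsv=cv2.cvtColor(i,cv2.COLOR_BGR2HSV)
    b=(hsv[...,0]>95)&(hsv[...,0]<125)&(hsv[...,1]>120)&(W[...,2]>43)&(W[...,2]<56)&(abs(W[...,1]-49)<60)
    q=W[b]
    if len(q): print("bin rect",cv2.minAreaRect(q[:,:2].astype(np.float32)),"x",np.percentile(q[:,0],[.3,99.7]).round(1))
    for x0 in range(int(q[:,0].min())+8,int(q[:,0].max()),18):
        y=q[abs(q[:,0]-x0)<3,1]; print("  bin x",x0,"y",np.percentile(y,[1,99]).round(1),"mid",np.percentile(y,[1,99]).mean().round(1))
    w=(hsv[...,2]>100)&(hsv[...,1]<70)&(W[...,2]>13)&(W[...,2]<19)&(abs(W[...,1]-49)<70)
    for x0 in range(615,750,25):
        y=W[w&(abs(W[...,0]-x0)<4),1]; l=y[(y>80)&(y<110)]; r=y[(y<20)&(y>-10)]
        if len(l)>3 and len(r)>3: print("  rails x",x0,"inner",np.percentile(r,98).round(1),np.percentile(l,2).round(1))
E
python3 -c "
from h import *
look('pics/w4.png')"
```

```text
[415.1  49.  137.3] [ 0.4 -1.  -0. ] 29.943626511763735
bin rect ((502.27899169921875, 48.999732971191406), (70.28990173339844, 85.41627502441406), 89.91943359375) x [459.6 544. ]
  bin x 467 y [14.1 84. ] mid 49.1
  bin x 485 y [14.2 84. ] mid 49.1
  bin x 503 y [14.4 83.8] mid 49.1
  bin x 521 y [13.9 83.5] mid 48.7
  bin x 539 y [14.1 83.9] mid 49.0
```

View pics/w4.png

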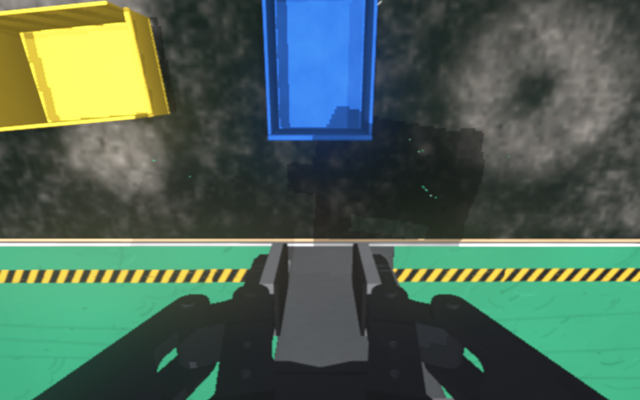

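The bin is centred (y=49.05) and straight. Descend behind its rear wall and push to just before the mouth.

Request:
play_rows(steps=[{"delta_rot": [0, 0, 0], "offset": [0, 0, 0.6], "jaw": 0.3}, {"delta_rot": [0, 0, 0], "offset": [0, 0, 0.8], "jaw": 0.3}, {"delta_rot": [0, 0, 0], "offset": [0, 0, 0.6], "jaw": 0.3}, {"delta_rot": [0, 0, 0], "offset": [0, 0, 0.36], "jaw": 0.3}, {"delta_rot": [0, 0, 0], "offset": [0.2, 0, 0], "jaw": 0.3}, {"delta_rot": [0, 0, 0], "offset": [0.2, 0, 0], "jaw": 0.3}, {"delta_rot": [0, 0, 0], "offset": [0.1, 0, 0], "jaw": 0.3}, {"delta_rot": [0, 0, 0], "offset": [0.1, 0, 0], "jaw": 0.3}, {"delta_rot": [0, 0, 0], "offset": [0.1, 0, 0], "jaw": 0.3}, {"delta_rot": [0, 0, 0], "offset": [0.12, 0, 0], "jaw": 0.3}, {"delta_rot": [0, 0, 0], "offset": [0.12, 0, 0], "jaw": 0.3}, {"delta_rot": [0, 0, 0], "offset": [0.12, 0, 0], "jaw": 0.3}, {"delta_rot": [0, 0, 0], "offset": [0.12, 0, 0], "jaw": 0.3}, {"delta_rot": [0, 0, 0], "offset": [0.12, 0, 0], "jaw": 0.3}, {"delta_rot": [0, 0, 0], "offset": [0.12, 0, 0], "jaw": 0.3}, {"delta_rot": [0, 0, 0], "offset": [0, 0, 0], "jaw": 0.3}])

```text
time: 13.02
eef_pos: [486.6, 49.7, 19.3]
orientation: [0.0, 1.0, 0.0, 0.0]
wrist_force: [-0.7, -1.0, 0.5]
opening: 29.8
finger_force: 0.0
```

```bash
python3 -c "
from h import *
look('pics/w5.png')"
```

```text
[486.6  49.7  19.3] [-0.7 -1.   0.5] 29.83164725234617
bin rect ((541.2377319335938, 48.708641052246094), (96.24620056152344, 70.59260559082031), 0.04241147264838219) x [494.1 588.3]
  bin x 501 y [14.7 82.8] mid 48.8
  bin x 519 y [14.  83.7] mid 48.8
  bin x 537 y [14.  83.5] mid 48.7
  bin x 555 y [13.8 83.6] mid 48.7
  bin x 573 y [13.9 83.7] mid 48.8
```

View pics/w5.png

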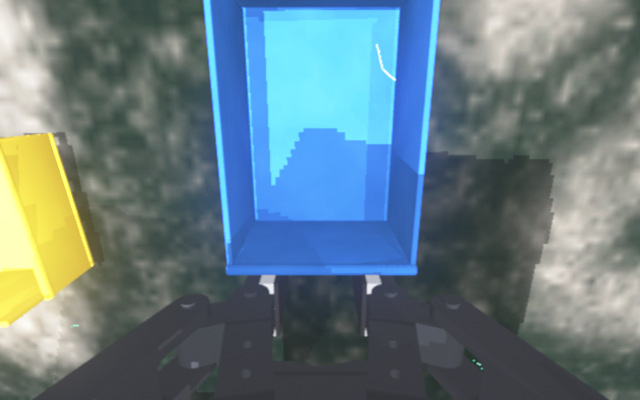

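It still runs straight at y≈48.8, with the rear edge level in the picture. Pushing on into the lane.

Request:
play_rows(steps=[{"delta_rot": [0, 0, 0], "offset": [0.1, 0, 0], "jaw": 0.3}, {"delta_rot": [0, 0, 0], "offset": [0.12, 0, 0], "jaw": 0.3}, {"delta_rot": [0, 0, 0], "offset": [0.12, 0, 0], "jaw": 0.3}, {"delta_rot": [0, 0, 0], "offset": [0.12, 0, 0], "jaw": 0.3}, {"delta_rot": [0, 0, 0], "offset": [0.12, 0, 0], "jaw": 0.3}, {"delta_rot": [0, 0, 0], "offset": [0.12, 0, 0], "jaw": 0.3}, {"delta_rot": [0, 0, 0], "offset": [0.12, 0, 0], "jaw": 0.3}, {"delta_rot": [0, 0, 0], "offset": [0.12, 0, 0], "jaw": 0.3}, {"delta_rot": [0, 0, 0], "offset": [0.12, 0, 0], "jaw": 0.3}, {"delta_rot": [0, 0, 0], "offset": [0.12, 0, 0], "jaw": 0.3}, {"delta_rot": [0, 0, 0], "offset": [0.12, 0, 0], "jaw": 0.3}, {"delta_rot": [0, 0, 0], "offset": [0.12, 0, 0], "jaw": 0.3}, {"delta_rot": [0, 0, 0], "offset": [0, 0, 0], "jaw": 0.3}])

```text
time: 14.7
eef_pos: [557.5, 49.7, 19.3]
orientation: [0.0, 1.0, 0.0, 0.0]
wrist_force: [0.5, -0.8, -0.2]
opening: 29.8
finger_force: 0.0
```

```bash
python3 -c "
from h import *
look('pics/w6.png')
i,d=robot.get_image('top'); cv2.imwrite('pics/top6.png',i)"
```

```text
[557.5  49.7  19.3] [ 0.5 -0.8 -0.2] 29.75110095352826
bin rect ((611.8819580078125, 48.62083053588867), (70.52731323242188, 96.71658325195312), 89.96684265136719) x [565.4 659.1]
  bin x 571 y [14.6 82.8] mid 48.7
  bin x 589 y [13.9 83.5] mid 48.7
  bin x 607 y [13.7 83.5] mid 48.6
  bin x 625 y [14.1 83.2] mid 48.6
  bin x 643 y [14.  83.3] mid 48.6
  rails x 615 inner 2.9 94.9
  rails x 640 inner 2.8 94.7
  rails x 665 inner 2.8 94.7
```

Rails at 2.8/94.7 (centre 48.8) and the bin at 48.6. About 90 mm to go: 80 now, then slow steps watching the force.

Request:
play_rows(steps=[{"delta_rot": [0, 0, 0], "offset": [0.1, 0, 0], "jaw": 0.3}, {"delta_rot": [0, 0, 0], "offset": [0.12, 0, 0], "jaw": 0.3}, {"delta_rot": [0, 0, 0], "offset": [0.12, 0, 0], "jaw": 0.3}, {"delta_rot": [0, 0, 0], "offset": [0.12, 0, 0], "jaw": 0.3}, {"delta_rot": [0, 0, 0], "offset": [0.12, 0, 0], "jaw": 0.3}, {"delta_rot": [0, 0, 0], "offset": [0.12, 0, 0], "jaw": 0.3}, {"delta_rot": [0, 0, 0], "offset": [0.12, 0, 0], "jaw": 0.3}, {"delta_rot": [0, 0, 0], "offset": [0.12, 0, 0], "jaw": 0.3}, {"delta_rot": [0, 0, 0], "offset": [0.12, 0, 0], "jaw": 0.3}, {"delta_rot": [0, 0, 0], "offset": [0.12, 0, 0], "jaw": 0.3}, {"delta_rot": [0, 0, 0], "offset": [0.12, 0, 0], "jaw": 0.3}, {"delta_rot": [0, 0, 0], "offset": [0.12, 0, 0], "jaw": 0.3}, {"delta_rot": [0, 0, 0], "offset": [0.1, 0, 0], "jaw": 0.3}, {"delta_rot": [0, 0, 0], "offset": [0.06, 0, 0], "jaw": 0.3}, {"delta_rot": [0, 0, 0], "offset": [0, 0, 0], "jaw": 0.3}])

```text
time: 16.68
eef_pos: [636.2, 49.8, 19.2]
orientation: [0.0, 1.0, 0.0, 0.0]
wrist_force: [-0.5, -0.3, 0.3]
opening: 30.0
finger_force: 0.0
```

```bash
python3 - <<'E'
from h import *
look('pics/w7.png')
s,i,d,W,_=wrist(); hsv=cv2.cvtColor(i,cv2.COLOR_BGR2HSV)
c=(hsv[...,2]>100)&(hsv[...,1]<70)&(abs(W[...,2]-30)<4)&(abs(W[...,1]-49)<35)&(W[...,0]>720)
print("stop x",np.percentile(W[c][:,0],[1,5,50]) if c.any() else None,c.sum())
b=(hsv[...,0]>95)&(hsv[...,0]<125)&(hsv[...,1]>120)&(abs(W[...,2]-30)<4)&(abs(W[...,1]-49)<25)
print("front wall top x",np.percentile(W[b][:,0],[50,90,99]) if b.any() else None)
E
```

```text
[636.2  49.8  19.2] [-0.5 -0.3  0.3] 30.028494025644996
bin rect ((690.91357421875, 48.67998504638672), (70.26596069335938, 95.87560272216797), 89.80005645751953) x [646.8 737.8]
  bin x 650 y [14.7 82.2] mid 48.4
  bin x 668 y [13.9 83.1] mid 48.5
  bin x 686 y [13.8 83. ] mid 48.4
  bin x 704 y [13.9 83.1] mid 48.5
  bin x 722 y [13.9 83.2] mid 48.5
  rails x 615 inner 4.4 94.8
  rails x 640 inner 2.8 94.8
  rails x 665 inner 2.7 94.7
  rails x 690 inner 2.7 94.6
  rails x 715 inner 2.7 94.6
  rails x 740 inner 2.7 94.5
stop x None 0
front wall top x [649.77575502 650.12129258 650.4359108 ]
```

About 11 mm left: 8 mm now, then 1 mm steps.

Request:
play_rows(steps=[{"delta_rot": [0, 0, 0], "offset": [0.06, 0, 0], "jaw": 0.3}, {"delta_rot": [0, 0, 0], "offset": [0.06, 0, 0], "jaw": 0.3}, {"delta_rot": [0, 0, 0], "offset": [0.04, 0, 0], "jaw": 0.3}, {"delta_rot": [0, 0, 0], "offset": [0, 0, 0], "jaw": 0.3}])

```text
time: 17.27
eef_pos: [644.2, 49.7, 19.3]
orientation: [-0.0, 1.0, 0.0, 0.0]
wrist_force: [0.4, -0.1, -0.1]
opening: 30.0
finger_force: 0.0
```

Request:
play_rows(steps=[{"delta_rot": [0, 0, 0], "offset": [0.02, 0, 0], "jaw": 0.3}, {"delta_rot": [0, 0, 0], "offset": [0.02, 0, 0], "jaw": 0.3}])

```text
time: 17.52
eef_pos: [645.9, 49.8, 19.3]
orientation: [-0.0, 1.0, 0.0, -0.0]
wrist_force: [-1.6, 0.3, -0.4]
opening: 29.9
finger_force: 0.5
```

Request:
play_rows(steps=[{"delta_rot": [0, 0, 0], "offset": [0.02, 0, 0], "jaw": 0.3}, {"delta_rot": [0, 0, 0], "offset": [0, 0, 0], "jaw": 0.3}])

```text
time: 17.77
eef_pos: [647.1, 49.8, 19.3]
orientation: [-0.0, 1.0, 0.0, 0.0]
wrist_force: [0.1, -0.2, 0.0]
opening: 29.5
finger_force: 0.1
```

Request:
play_rows(steps=[{"delta_rot": [0, 0, 0], "offset": [0.02, 0, 0], "jaw": 0.3}, {"delta_rot": [0, 0, 0], "offset": [0, 0, 0], "jaw": 0.3}])

```text
time: 18.02
eef_pos: [648.0, 49.7, 19.3]
orientation: [0.0, 1.0, 0.0, 0.0]
wrist_force: [0.2, 0.2, 0.3]
opening: 30.0
finger_force: 0.1
```

Request:
play_rows(steps=[{"delta_rot": [0, 0, 0], "offset": [0.02, 0, 0], "jaw": 0.3}, {"delta_rot": [0, 0, 0], "offset": [0, 0, 0], "jaw": 0.3}])

```text
time: 18.27
eef_pos: [648.6, 49.8, 19.3]
orientation: [-0.0, 1.0, 0.0, -0.0]
wrist_force: [-3.4, 0.4, 1.7]
opening: 29.7
finger_force: 1.7
```

```bash
python3 - <<'E'
from h import *
look('pics/w8.png')
i,d=robot.get_image("side"); cv2.imwrite("pics/side8.png",cv2.resize(i[150:270,190:380],None,fx=4,fy=4,interpolation=cv2.INTER_CUBIC))
E
```

```text
[648.6  49.8  19.3] [-3.4  0.4  1.7] 29.723365787476563
bin rect ((703.2237548828125, 48.372501373291016), (70.13954162597656, 96.13148498535156), 89.89466094970703) x [658.7 750.2]
  bin x 663 y [14.7 82.3] mid 48.5
  bin x 681 y [13.9 83.1] mid 48.5
  bin x 699 y [13.8 83. ] mid 48.4
  bin x 717 y [13.9 83.2] mid 48.5
  bin x 735 y [13.9 83.1] mid 48.5
  rails x 640 inner 3.7 94.9
  rails x 665 inner 2.5 94.7
  rails x 690 inner 2.6 94.5
  rails x 715 inner 2.6 94.4
  rails x 740 inner 2.6 94.4
```

View pics/side8.png

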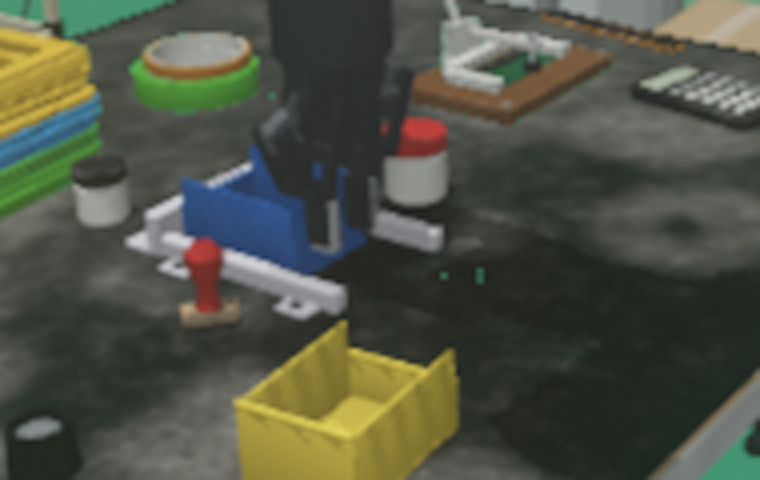

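The side crop shows the bin between the rails with its front at the stop (about (185,215)); the jar and stamp are in place. One more half millimetre should confirm that the stop holds it.

Request:
play_rows(steps=[{"delta_rot": [0, 0, 0], "offset": [0.01, 0, 0], "jaw": 0.3}, {"delta_rot": [0, 0, 0], "offset": [0, 0, 0], "jaw": 0.3}])

```text
time: 18.62
eef_pos: [648.6, 49.8, 19.3]
orientation: [-0.0, 1.0, 0.0, -0.001]
wrist_force: [-7.4, -0.4, 3.9]
opening: 29.6
finger_force: 3.4
```

Seated: the force went up with no motion. Back off straight, then lift away.

Request:
play_rows(steps=[{"delta_rot": [0, 0, 0], "offset": [-0.05, 0, 0], "jaw": 0.3}, {"delta_rot": [0, 0, 0], "offset": [-0.3, 0, 0], "jaw": 0.3}, {"delta_rot": [0, 0, 0], "offset": [-0.6, 0, 0], "jaw": 0.3}, {"delta_rot": [0, 0, 0], "offset": [-0.6, 0, 0], "jaw": 0.3}, {"delta_rot": [0, 0, 0], "offset": [0, 0, -0.8], "jaw": 0.3}, {"delta_rot": [0, 0, 0], "offset": [0, 0, -0.8], "jaw": 0.3}, {"delta_rot": [0, 0, 0], "offset": [0, 0, -0.8], "jaw": 0.3}, {"delta_rot": [0, 0, 0], "offset": [0, 0, 0], "jaw": 0.3}, {"delta_rot": [0, 0, 0], "offset": [0, 0, 0], "jaw": 0.3}])

```text
time: 19.75
eef_pos: [571.7, 49.8, 138.6]
orientation: [-0.0, 1.0, 0.0, -0.0]
wrist_force: [0.5, -0.4, -0.8]
opening: 29.8
finger_force: 0.0
```

```bash
python3 - <<'E'
from h import *
look('pics/w9.png')
E
```

```text
[571.7  49.8 138.6] [ 0.5 -0.4 -0.8] 29.76773503477545
bin rect ((680.2413330078125, 48.67204284667969), (70.16606140136719, 43.134586334228516), 89.67839050292969) x [658.8 700.7]
  bin x 666 y [13.9 83.6] mid 48.8
  bin x 684 y [14.  83.5] mid 48.7
  rails x 615 inner 4.5 95.0
  rails x 640 inner 4.3 94.8
  rails x 665 inner 4.5 94.7
  rails x 690 inner 4.1 94.2
```

View pics/w9.png

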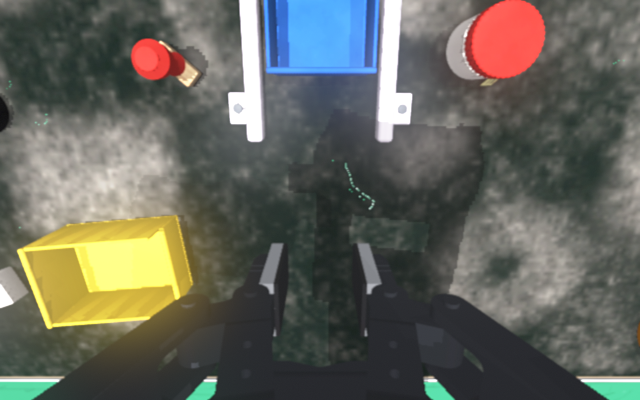

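The bin's rear wall at (322,70) is centred between the rails with gaps on both sides. It stayed at x≈658.8 after the retreat, and the fingers are clear.

```bash
python3 -c "
from plant import robot
print(robot.sign_off())"
```

```text
the job is handed in; nothing more can be done
None
```

The blue bin is seated against the end stop, low front first, about centred with roughly 10 mm to each rail and no contact with either seen; the arm is clear, and I handed the job in at about 20 s (no verdict was returned).

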